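# Pull up a drawer front with a quick clamp

### The job

The grey front of the small drawer still stands proud of its box on tight dowels. Using only the quick clamp's trigger, squeeze it in as many strokes as it takes until the jaws have pressed the front fully home and nipped it tight, firmly but without bruising the wood; then let the trigger go and hold the release tab down until the jaw has run all the way back open. Do not touch the drawer or the sliding bar and its jaw with the robot, and leave the mug and the steel drawer knob where they are.

Things in the scene. Friction and masses are not known exactly. Their poses are not given: they have to be found in the camera images.
- clamp: Quick bar clamp on a 450 x 150 x 18 mm plywood board. Origin on the worktop under the handle; x runs along the bar from the handle to the jaws, z up. Positions below are in this frame, mm. Black housing x -90..75, y +-22, top z 60. Fixed body jaw x 74..100 (pad face x 100), y +-22, top z 95. Wooden bed rails carry the drawer at z 50. Only handle and trigger stand above z 110.
- handle_mid (a point): Point on the centre line of the fixed upright handle, x 0, z 130. Handle: 18 (x) by 26 (y) mm, z 60 to 151. Handle plus trigger measure 50 mm over all at rest, 34 mm fully squeezed. Each full stroke walks the jaw about 13 mm; ratchet teeth are 4.5 mm apart, so the jaw may slip back up to 4.5 mm when the trigger is let go.
- trigger (a joint): Trigger travel in m: 0 at rest, 0.016 at its stop; slides straight to the handle (-x). Spring 3.5 N at rest, 5 N at full travel. Walking the free jaw takes up to 9 N on it, closing the tight joint up to 14 N; once the drawer is nipped tight it stops short of full travel and the force just rises. It must come back to 0 before each new stroke.
- trigger_face (a point): Centre of the trigger's face on the side away from the handle: x 41 at rest, x 25 fully squeezed, z 130; moves with the trigger. Trigger: upright grey bar 10 (x) by 24 (y) mm, z 61 to 146, parallel to the handle, gap 22 mm at rest. 33 mm of free space between it and the body jaw.
- tab (a joint): Release tab travel in m: 0 up, 0.012 fully down. About 1 N to start, 5 N fully down. It frees the ratchet only when pushed more than about 9 mm down (push to the bottom) with the trigger let go; while it is held down the bar runs back by its own spring within about a second. It bobs 2.5 mm as the ratchet clicks.
- tab_top (a point): Centre of the top of the release tab, a 26 x 26 mm grey paddle on a stem behind the handle, at x -70, y 0, z 95 when up.
- bar (a joint): How far the bar and its jaw have been drawn in, in m: 0 fully open, grows as the jaw closes on the drawer, end of travel 0.075.
- jaw_face (a point): Centre of the far, moving jaw's pad (44 x 44 mm, at z 73), at x 274 minus the bar travel. It presses the drawer front towards the handle.
- drawer: Loose small open wooden drawer box 110 (x) x 116 (y) x 48 mm, 0.35 kg, lying on the bed rails between the jaws, a few mm off the body jaw; origin centre of its underside, x parallel to the clamp's. The jaw first slides it against the body jaw, then closes the joint.
- front (a joint): How far the drawer front stands proud of the box, in m: 0 fully home, starts at 0.006 to 0.010. Tight dowels: moves only under more than 5 N.
- front_face (a point): Centre of the outer face of the grey drawer front (18 x 136 x 50 mm), the face that the moving jaw presses. Nipped tight means at least 7 N held for a third of a second with the front home (about 15 N or more on the trigger); the wood is bruised above 40 N. The jaw's force is that on the trigger less about 6 N.
- mug: White mug, 80 mm across, 90 mm high, origin at its underside. Leave it where it is.
- knob: Steel drawer knob, 34 mm across, 29 mm high. Leave it where it is.
Mind the look-alikes: they are no part of the job. What is shaped like the drawer but red is not meant.

How it is judged:
On the way, in this order (a step that is already met when the one before it is completed fails the run):
1. the front is fully home (within 1.5 mm) and nipped between the jaws with at least 7 N (value of joint front below 0.0015 m and contact force between bar and drawer above 7 N), for 0.3 s.
2. the release tab is pressed and the jaw has run back open (within 5 mm) (value of joint tab above 0.008 m and value of joint bar below 0.005 m), for 0.05 s.
At the end, for the whole second after the job is handed in: The drawer front is home (proud by less than 1.5 mm), the jaw has run back fully open (bar travel under 5 mm), trigger and tab are back at rest (within 2 mm), and the drawer lies level and still on the bed rails (value of joint front below 0.0015 m and value of joint bar below 0.005 m and value of joint each of tab, trigger below 0.002 m and height (world z) of drawer above 0.045 m and angle between drawer's own z axis and vertical below 0.1 rad and linear speed of drawer below 0.02 m/s); the robot touches nothing.
It fails at once if the drawer is bruised: the jaw presses it with more than 40 N (contact force between bar and drawer above 40 N).
It fails at once if the robot touches the drawer, or the sliding bar and its jaw (contact force between any of the fingers, the arm and drawer above 1 N or contact force between any of the fingers, the arm and bar above 1 N).
It fails at once if the mug or the drawer knob is moved by more than 30 mm (distance of any of mug, knob from where it was at the start of the episode above 0.03 m).
It also fails if it takes over 45 s, if anything falls off the work surface, if the arm or the gripper's body presses on something with over 40 N, if the wrist force passes 120 N, or if a joint passes its speed limit or range.

### The arm

A 7-joint arm with a two-finger parallel gripper is mounted at the origin on the work surface. World frame = base frame: x ahead of the robot, y to its left, z up, the work surface at z = 0. Lengths are in m, angles in rad, forces in N, time in s.
With the tool pointing down it reaches from about 0.425 to 0.925 m from the base axis. Payload 6.8 kg.
Tool frame: the origin (TCP) lies on the centre line of the jaws, within the pads' length; the fingertips stand 25 mm ahead of it and the grasp point (between the pads) lies 6 mm ahead of it; z points along the fingers, y is the direction in which the jaws open and shut (so a half turn about z gives the same grasp; the last joint's range is limited). The gripper opens to 85 mm and grips with 20 to 120 N. Pads are 22 mm wide; open, the fingers measure 114 mm over their backs; the gripper's body (76 mm by 85 mm) begins 54 mm behind the grasp point. The pads swing forward as they close: fully open they stand 13 mm farther back than shut.
Start: joints at [-1.291, 0.477, 0.022, 1.555, -0.011, 1.109, -0.083], TCP at [0.255, 0.625, 0.256] pointing down, gripper open.
Joint ranges: [-2.96, 2.96], [-0.34, 2.1], [-1.41, 1.46], [0.24, 2.44], [-1.37, 4.51], [0.17, 1.92], [-2.96, 2.96]. Speed limits (rad/s): [2.39, 2.39, 3.14, 3.14, 3.14, 3.14, 3.14].

### API

Orientations are given as a unit quaternion [w, x, y, z].
In Python, from station import status, cams, order, models gives the robot as it stands.
- The arm moves only by the tool move_arm, never from a script. Its argument "steps" is one flat list of numbers, 7 for each row, row after row: the gripper's target within -1 to 1 (fully open at 1, half-way at 0, shut at -1), then the shift along the world's x, y, z in cm, then the turn, a rotation vector about the world's x, y, z in degrees. A call has 1 to 8 rows; each row shifts and turns the commanded pose from where the row before left it; what a row does not reach is not made up. A row lasts 1/10 s, in which the tool goes at most 50 mm and 8.59 degrees, less where a joint would pass 70% of its speed; a pose out of reach is approached as far as the arm can. A call with a gripper value outside its range is refused whole. The fingers move at their own pace and stop on an object; "newtons" is the grip in N (left out, the last holds). Time passes only in rows, so rows that do not move let the fingers close. It gives the time, the measured TCP pose, the force and the opening at its end, in the units of the state.
- status.get_obs(): the state, without advancing time (a new reading comes with each control period).
- cams.read_camera(name): name is "scene" or "top" or "wrist"; returns a dict with "pixels" (384x512x3 uint8, red, green, blue), "mtx" (3x3 intrinsics, pixels), "dist_coeffs" ([k1, k2, p1, p2, k3] as OpenCV has them; the pictures are not rectified), "T" (4x4, takes a point from camera to world coordinates); the wrist camera has in their place "T_tool_cam" (4x4, takes a point from camera to tool coordinates, whose origin is the TCP and whose axes are the flange's). Camera axes: x right, y down, z forward; pixel columns grow to the right and rows downward; lengths in m; the calibration is good to about 2 mm. A picture is of the moment at which its call begins: read the wrist's pose just before it. There is no depth.
- order.hand_in(): hands the job in, once; it reports no verdict.
Trained networks look in the newest picture that a camera, given by its name, has taken for a name from the list of things; names that differ only in an ending like _2 or _b are one class to them, and where a whole thing is asked for, a point or a joint stands for the part that bears it (a point fixed in the world has none). Each returns a list of dicts, best first, with "score" (0 to 1); they miss things now and then, are a little off and sometimes report something else, mostly with a low value. They report only what shows in the picture. A call takes as long as a camera call. They do not tell look-alikes from the thing itself.
- models.silhouettes(camera, query): "region" (384x512 bool, what is visible of it) and "box" ([centre column, centre row, width, height] in pixels, round what is visible of it).
- models.place_of(camera, query): "position" ([row, column] in pixels: a listed point, or the origin of a listed thing).
The state is a dict: "t": time; "q": joint angles; "joint_vel": joint speeds; "joint_torque": joint torques, N m; "eef_pos": TCP position; "tool_rot": TCP orientation; "contact_force": force on the tool from outside, world axes, zero at the start; "torque": the same for the moment, N m; "gripper_width": opening from 0.0 (shut) to 1.0 (fully open).
Only numpy, scipy, OpenCV 4.12 (cv2) and the standard library are available. Lean on these libraries where they do the work, as an engineer would, in place of code of your own. Each camera call takes 0.05 s, during which the arm holds its last target.

## Working session

There is one attempt and no reset: what is moved stays moved. The work goes in short steps, Python scripts to look and compute and a tool call to move; the robot and the scene stay as the last step left them, time stands still between calls to the robot, and variables do not carry over. Pictures are saved under pics/ and viewed, and the job is handed in when it is done.

Besides the shell and the picture viewer there is one more tool, called after ">>>" as name(argument=value, ...) on one line, values as JSON. move_arm: Moves the arm, as the interface text tells. Its arguments: {"type":"object","properties":{"steps":{"type":"array"},"newtons":{"type":"number"}},"required":["steps"]}

```bash
ls; mkdir -p pics; python3 - <<'E'
from station import status,cams,models
import cv2
o=status.get_obs();print(o)
for c in ["scene","top"]:
    r=cams.read_camera(c);cv2.imwrite(f"pics/{c}0.png",r["pixels"][:,:,::-1])
    print(c,r["mtx"],r["dist_coeffs"],r["T"])
    for q in ["handle_mid","trigger_face","tab_top","jaw_face","front_face","clamp","drawer","mug","knob"]:
        print(q,[(round(d["score"],2),[round(float(v)) for v in d["position"]]) for d in models.place_of(c,q)])
E
```

```text
pics
{'t': 0.0, 'q': array([-1.29111382,  0.47777215,  0.02235893,  1.55645919, -0.0115085 ,
        1.10931668, -0.08308389]), 'joint_vel': array([ 0.00030397, -0.00101118,  0.00045771,  0.00120637,  0.00101058,
        0.00234061, -0.00106114]), 'joint_torque': array([ 2.48969618e-04, -5.96465313e+01,  1.60800677e+00, -2.81175578e+01,
        1.24623507e-02,  9.62721213e-03, -1.73072215e-05]), 'eef_pos': array([0.25505239, 0.6243591 , 0.25534153]), 'tool_rot': array([-1.08567659e-04,  1.92670368e-01,  9.81263112e-01, -9.07009441e-04]), 'contact_force': array([ 0.4413466 ,  0.30757607, -0.05632097]), 'torque': array([-0.03781946,  0.02650921,  0.0023102 ]), 'gripper_width': 0.9999097644634831}
scene [[348.5510613    0.         254.45398478]
 [  0.         348.5510613  192.88517278]
 [  0.           0.           1.        ]] [-0.06940378  0.          0.          0.          0.        ] [[ 0.60006036  0.44898826 -0.66207031  1.10321209]
 [ 0.79985889 -0.32394331  0.50525883 -0.39780288]
 [ 0.01238203 -0.83274862 -0.5535128   0.50550759]
 [ 0.          0.          0.          1.       
[... 547 characters left out ...]
.          0.          0.        ] [[ 0.20912677 -0.95535351  0.20872389  0.4429298 ]
 [-0.97787751 -0.20531891  0.03999647 -0.05779604]
 [ 0.00464419 -0.21247073 -0.97715639  0.93548436]
 [ 0.          0.          0.          1.        ]]
handle_mid [(0.83, [239, 158]), (0.64, [228, 129]), (0.55, [245, 172])]
trigger_face [(0.61, [250, 177])]
tab_top [(0.52, [228, 132])]
jaw_face [(0.62, [292, 280])]
front_face [(0.82, [151, 296]), (0.8, [249, 377]), (0.75, [291, 269])]
clamp [(0.57, [243, 172])]
drawer [(0.7, [175, 319]), (0.68, [278, 236]), (0.66, [283, 366]), (0.49, [298, 279]), (0.27, [239, 160])]
mug [(0.68, [138, 175]), (0.35, [250, 177])]
knob [(0.64, [141, 257]), (0.18, [277, 235])]
```

View pics/scene0.png

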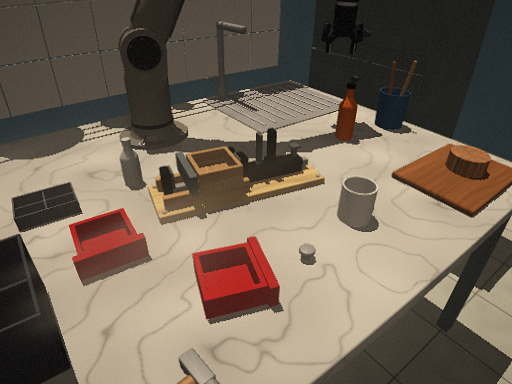

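View pics/top0.png

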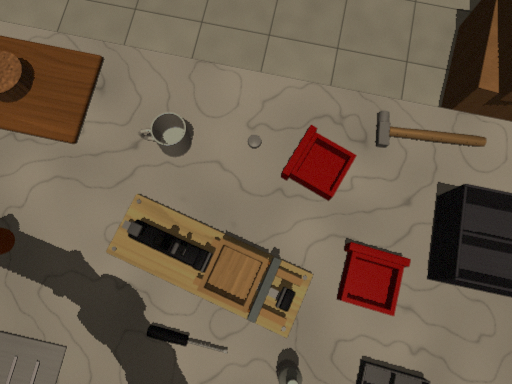

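The only clamp is in the middle of the scene: handle at top-view pixel (158,239), trigger at (177,250), tab at (132,228) and grey front at (269,285). The drawer look-alikes are the two red ones, at top (320,162) and (373,277), so I'll leave those alone. Next I'll fit the clamp pose.

```bash
cat > h.py <<'E'
import numpy as np,cv2
from scipy.optimize import least_squares
from station import status,cams,models
P={"handle_mid":[0,0,.130],"trigger_face":[.041,0,.130],"tab_top":[-.07,0,.095],"jaw_face":[.274,0,.073]}
def proj(r,X):
    T=np.linalg.inv(r["T"]);rv,_=cv2.Rodrigues(T[:3,:3])
    return cv2.projectPoints(np.array(X,float).reshape(-1,1,3),rv,T[:3,3],r["mtx"],np.array(r["dist_coeffs"]))[0][:,0]
def world(p,X):
    c,s=np.cos(p[2]),np.sin(p[2]);X=np.atleast_2d(X)
    return np.c_[p[0]+c*X[:,0]-s*X[:,1],p[1]+s*X[:,0]+c*X[:,1],X[:,2]]
E
python3 - <<'E'
from h import *
R={};ob=[]
for c in ["scene","top"]:
    R[c]=cams.read_camera(c)
    for q in P:
        d=models.place_of(c,q)
        if d: ob.append((c,q,np.array(d[0]["position"])[::-1]))
def f(p): return np.concatenate([proj(R[c],world(p,P[q]))[0]-o for c,q,o in ob])
best=min((least_squares(f,[.5,.1,y],loss="soft_l1") for y in np.arange(-3,3.2,1)),key=lambda s:s.cost)
print(best.x,best.cost)
for (c,q,o),e in zip(ob,f(best.x).reshape(-1,2)):print(c,q,o.round(1),e.round(1))
p=best.x;np.save("pose.npy",p)
B=[[x,y,z] for x in(-.125,.325) for y in(-.075,.075) for z in(.018,)]
for c in R:
    im=R[c]["pixels"][:,:,::-1].copy()
    for X in B: cv2.circle(im,tuple(int(v) for v in proj(R[c],world(p,X))[0]),2,(255,0,255),-1)
    for X,col in [([0,0,.151],(0,255,0)),([-.009,.013,.151],(0,255,0)),([.036,0,.146],(0,0,255)),([.041,-.012,.146],(0,0,255)),([-.07,0,.095],(255,0,0)),([.274,0,.073],(0,255,255)),([.1,.022,.095],(255,255,0)),([.1,-.022,.095],(255,255,0)),([-.09,.022,.06],(255,255,0)),([-.09,-.022,.06],(255,255,0))]:
        cv2.circle(im,tuple(int(round(v)) for v in proj(R[c],world(p,X))[0]),1,col,-1)
    y0,x0=(110,130) if c=="scene" else (190,100)
    cv2.imwrite(f"pics/{c}1.png",cv2.resize(im[y0:y0+150,x0:x0+220],None,fx=3.6,fy=3.6,interpolation=cv2.INTER_CUBIC))
print(world(p,[[.016,0,.13],[.008,0,.13],[-.07,0,.095]]))
E
```

```text
[ 0.47148887  0.14133316 -1.78151706] 121.32527849708848
scene handle_mid [269.8 132.9] [3.  3.6]
scene trigger_face [179.5 172.9] [ 79.  -33.7]
scene tab_top [294.4 145.6] [ 0.9 -1.4]
scene jaw_face [171.1 176.8] [-0.8  0.6]
top handle_mid [158.1 241.5] [ 0.1 -0.9]
top trigger_face [175.5 247.5] [1.1 1.5]
top tab_top [134.2 227.9] [-1.8  0.5]
top jaw_face [280.  296.2] [1.7 0.8]
[[0.46814223 0.12568707 0.13      ]
 [0.46981555 0.13351012 0.13      ]
 [0.4861304  0.20978479 0.095     ]]
```

View pics/scene1.png

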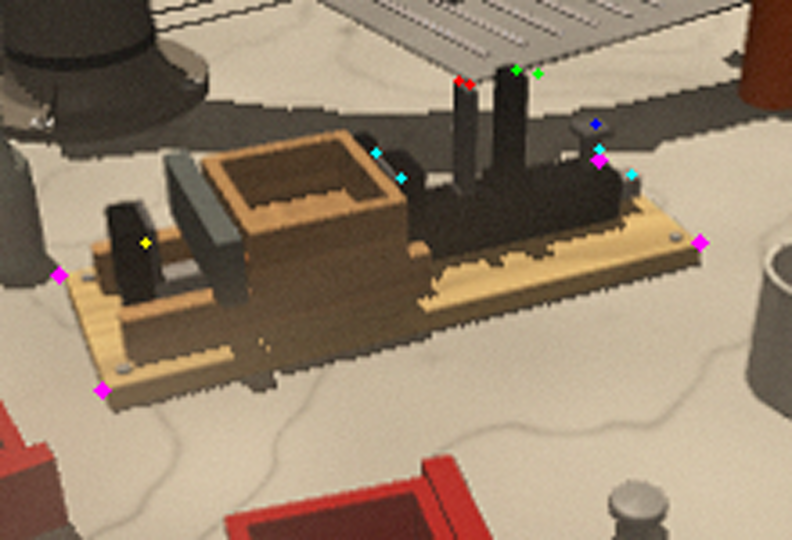

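View pics/top1.png

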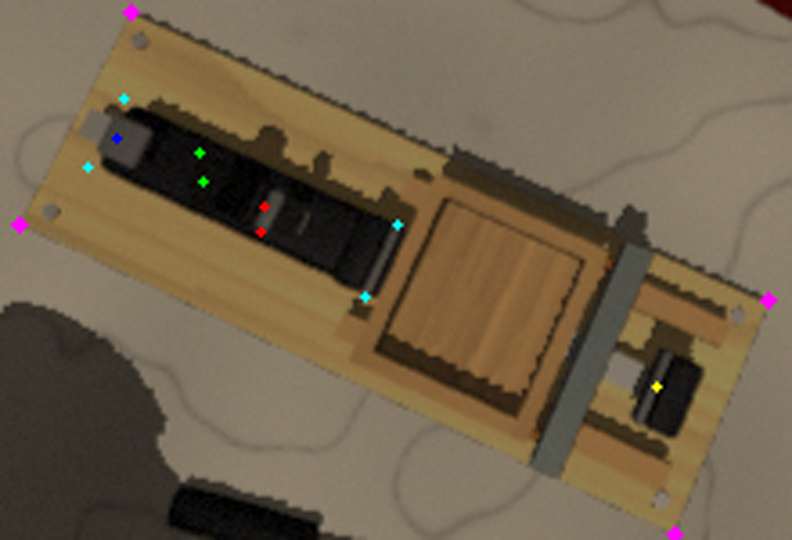

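```bash
python3 - <<'E'
from h import *
def ray(r,uv):
    u=cv2.undistortPoints(np.array([[uv]],float),r["mtx"],np.array(r["dist_coeffs"]))[0,0]
    d=r["T"][:3,:3]@np.array([u[0],u[1],1]);return r["T"][:3,3],d
r=cams.read_camera("scene");im=r["pixels"][:,:,::-1]
o,d=ray(r,(345,137));b=o+d*(-o[2]/d[2]);print("bottle base",b)
for z in np.arange(.1,.3,.02): print(round(z,2),proj(r,[b[0],b[1],z])[0].round())
o,d=ray(r,(393,125));b=o+d*(-o[2]/d[2]);print("cup base",b)
w=cams.read_camera("wrist");cv2.imwrite("pics/w0.png",w["pixels"][:,:,::-1]);print(w["T_tool_cam"])
E
```

```text
bottle base [0.40109507 0.53413988 0.        ]
0.1 [349. 110.]
0.12 [350. 104.]
0.14 [351.  98.]
0.16 [352.  92.]
0.18 [353.  86.]
0.2 [354.  80.]
0.22 [355.  74.]
0.24 [356.  67.]
0.26 [357.  61.]
0.28 [358.  54.]
cup base [0.4333961  0.77595025 0.        ]
[[ 1.45593181e-04 -9.47821974e-01 -3.18800071e-01  8.29149042e-02]
 [ 9.99999935e-01  3.24990770e-05  3.60068403e-04  7.02713736e-04]
 [-3.30920036e-04 -3.18800102e-01  9.47821916e-01 -1.17575032e-01]
 [ 0.00000000e+00  0.00000000e+00  0.00000000e+00  1.00000000e+00]]
```

View pics/w0.png

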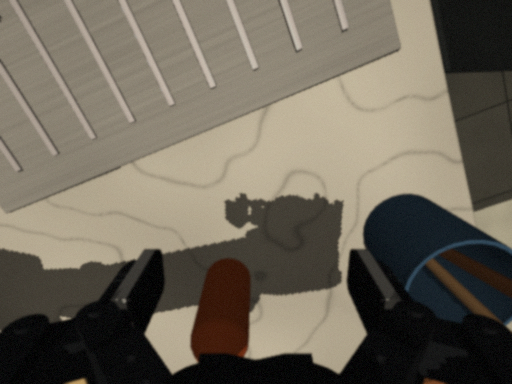

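>>> move_arm(steps=[1,0,0,4,0,0,0,1,0,0,4,0,0,0,1,1.95,-4.46,0,0,0,1,1,1.95,-4.46,0,0,0,1,1,1.95,-4.46,0,0,0,1,1,1.95,-4.46,0,0,0,1,1,1.95,-4.46,0,0,0,1,1,1.95,-4.46,0,0,0,1], newtons=20)

```text
t: 2.4
eef_pos: [0.3728, 0.3554, 0.3366]
tool_rot: [0.0, 0.141, 0.99, 0.0]
contact_force: [0.5, 0.6, 0.7]
gripper_width: 1.006
```

>>> move_arm(steps=[1,1.95,-4.46,0,0,0,1,1,1.95,-4.46,0,0,0,1,1,1.95,-4.46,0,0,0,1,1,1.95,-4.46,0,0,0,1,1,1.95,-4.46,-2,0,0,0,1,0,0,-4,0,0,0,1,0,0,0,0,0,0,1,0,0,0,0,0,0])

```text
t: 3.2
eef_pos: [0.4684, 0.1372, 0.2776]
tool_rot: [-0.001, 0.106, 0.994, -0.0]
contact_force: [0.1, 0.6, 0.0]
gripper_width: 0.996
```

```bash
cat >> h.py <<'E'
from scipy.spatial.transform import Rotation as Ro
def wrist():
    o=status.get_obs();w=cams.read_camera("wrist")
    q=o["tool_rot"];T=np.eye(4);T[:3,:3]=Ro.from_quat([q[1],q[2],q[3],q[0]]).as_matrix();T[:3,3]=o["eef_pos"]
    w["T"]=T@w["T_tool_cam"];return o,w
E
python3 - <<'E'
from h import *
p=np.load("pose.npy")
o,w=wrist()
im=w["pixels"][:,:,::-1].copy()
cv2.imwrite("pics/w1raw.png",im)
for q in ["handle_mid","trigger_face","tab_top","jaw_face"]:
    d=models.place_of("wrist",q);print(q,[(round(x["score"],2),np.array(x["position"])[::-1].round(1)) for x in d[:2]],proj(w,world(p,P[q]))[0].round(1))
def box(x0,x1,y0,y1,z,col):
    c=proj(w,world(p,[[x0,y0,z],[x1,y0,z],[x1,y1,z],[x0,y1,z]]));cv2.polylines(im,[np.int32(c.round())],True,col,1)
box(-.009,.009,-.013,.013,.151,(0,255,0));box(.031,.041,-.012,.012,.146,(0,0,255));box(-.083,-.057,-.013,.013,.095,(255,0,0));box(.074,.1,-.022,.022,.095,(0,255,255));box(-.125,.325,-.075,.075,.018,(255,0,255))
cv2.imwrite("pics/w1.png",cv2.resize(im,None,fx=1.5,fy=1.5))
E
```

```text
handle_mid [(0.87, array([253. , 176.2]))] [259.7 182.4]
trigger_face [(0.61, array([211.3, 183. ]))] [212.5 182.4]
tab_top [(0.64, array([327.5, 173.4]))] [331.3 171.3]
jaw_face [(0.2, array([254. , 181.8]))] [ -9.1 165.6]
```

View pics/w1.png

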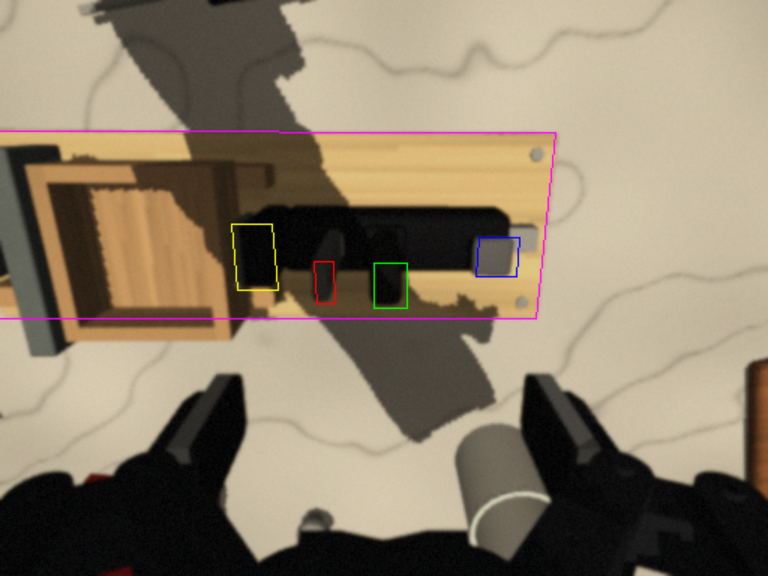

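```bash
python3 - <<'E'
import cv2,numpy as np
im=cv2.imread("pics/w1.png");r=cv2.imread("pics/w1raw.png")
g=lambda a:np.uint8(255*(a/255.)**.45)
a=cv2.resize(g(r[125:225,150:360]),None,fx=3.8,fy=3.8,interpolation=cv2.INTER_CUBIC)
cv2.imwrite("pics/w1c.png",a)
E
```

```text
(no output)
```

View pics/w1c.png

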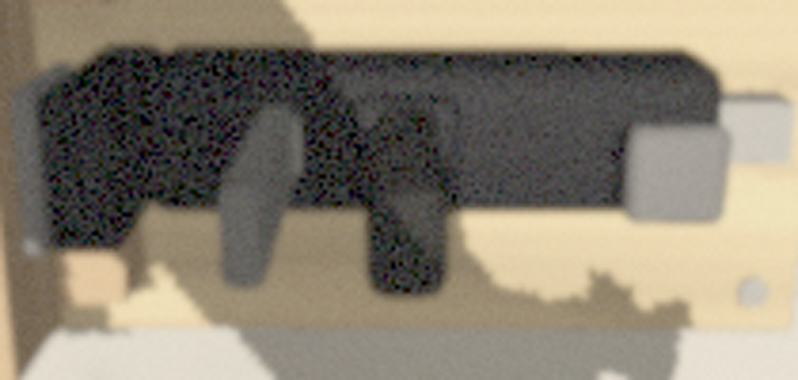

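>>> move_arm(steps=[1,0.09,-0.58,-3.5,0,0,0,1,0,0,-3.5,0,0,0,1,0,0,-3.5,0,0,0,1,0,0,-3.6,0,0,0,1,0,0,0,0,0,0,1,0,0,0,0,0,0])

```text
t: 4.05
eef_pos: [0.47, 0.1311, 0.1371]
tool_rot: [-0.0, 0.106, 0.994, -0.0]
contact_force: [0.8, -0.6, 1.0]
gripper_width: 0.998
```

```bash
python3 - <<'E'
from h import *
o,w=wrist();print(o["t"],o["eef_pos"],o["contact_force"])
g=lambda a:np.uint8(255*(a/255.)**.5)
cv2.imwrite("pics/w2.png",cv2.resize(g(w["pixels"][:,:,::-1]),None,fx=1.5,fy=1.5))
E
```

```text
4.05 [0.47003445 0.13110148 0.13710528] [ 0.82753406 -0.61815916  0.99613094]
```

View pics/w2.png

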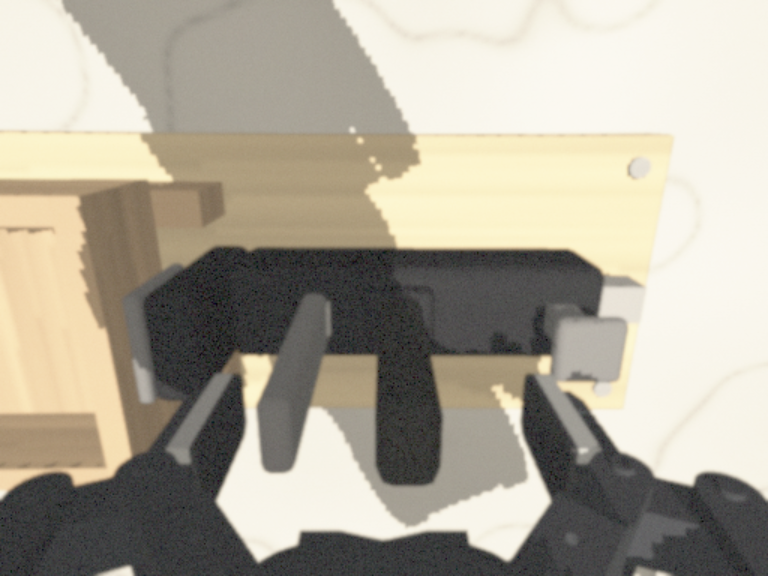

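>>> move_arm(steps=[0.7,0,0,0,0,0,0,0.5,0,0,0,0,0,0,0.3,0,0,0,0,0,0,0.3,0,0,0,0,0,0], newtons=20)

```text
t: 4.5
eef_pos: [0.47, 0.1286, 0.1374]
tool_rot: [0.0, 0.107, 0.994, -0.001]
contact_force: [-1.1, -6.9, 4.8]
gripper_width: 0.645
```

>>> move_arm(steps=[0.1,0,0,0,0,0,0,0,0,0,0,0,0,0,0,0,0,0,0,0,0])

```text
t: 4.8
eef_pos: [0.4699, 0.1285, 0.1374]
tool_rot: [0.0, 0.108, 0.994, -0.001]
contact_force: [-0.9, -5.5, 5.8]
gripper_width: 0.499
```

>>> move_arm(steps=[-0.2,0,0,0,0,0,0,-0.3,0,0,0,0,0,0,-0.3,0,0,0,0,0,0])

```text
t: 5.1
eef_pos: [0.4702, 0.1299, 0.1378]
tool_rot: [0.001, 0.107, 0.994, 0.0]
contact_force: [-0.9, -2.7, 7.2]
gripper_width: 0.39
```

>>> move_arm(steps=[0.2,0,0,0,0,0,0,0.8,0,0,0,0,0,0,0.8,0,0,0,0,0,0,0.8,0,0,0,0,0,0])

```text
t: 5.5
eef_pos: [0.47, 0.1314, 0.1366]
tool_rot: [0.0, 0.106, 0.994, 0.0]
contact_force: [0.1, -0.5, -0.3]
gripper_width: 0.901
```

```bash
cat > look.py <<'E'
import sys
from h import *
n=sys.argv[1];g=lambda a:np.uint8(255*(a/255.)**.6)
t=cams.read_camera("top")["pixels"][:,:,::-1];s=cams.read_camera("scene")["pixels"][:,:,::-1]
a=cv2.resize(g(t[195:335,105:315]),(780,520),interpolation=cv2.INTER_CUBIC)
cv2.imwrite(f"pics/t{n}.png",a)
b=cv2.resize(g(s[115:225,140:330]),(780,452),interpolation=cv2.INTER_CUBIC);cv2.imwrite(f"pics/s{n}.png",b)
print(status.get_obs()["t"])
E
python3 look.py a
```

```text
5.6
```

View pics/ta.png

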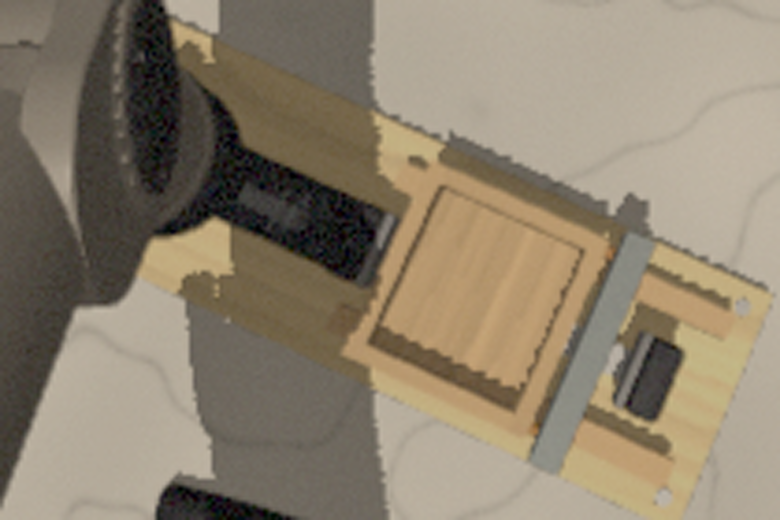

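View pics/sa.png

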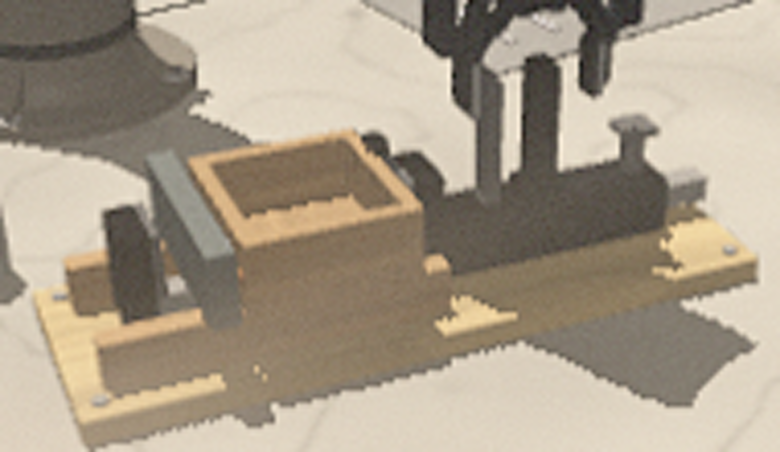

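>>> move_arm(steps=[0.4,0,0,0,0,0,0,0.1,0,0,0,0,0,0,-0.2,0,0,0,0,0,0,-0.3,0,0,0,0,0,0,-0.3,0,0,0,0,0,0])

```text
t: 6.1
eef_pos: [0.4697, 0.13, 0.1368]
tool_rot: [-0.0, 0.107, 0.994, -0.0]
contact_force: [-2.9, -1.8, 8.8]
gripper_width: 0.39
```

>>> move_arm(steps=[0.2,0,0,0,0,0,0,0.8,0,0,0,0,0,0,0.8,0,0,0,0,0,0,0.8,0,0,0,0,0,0])

```text
t: 6.5
eef_pos: [0.47, 0.1313, 0.1364]
tool_rot: [0.0, 0.106, 0.994, 0.0]
contact_force: [0.4, -0.2, 0.2]
gripper_width: 0.9
```

```bash
python3 look.py b
```

```text
6.6
```

View pics/tb.png

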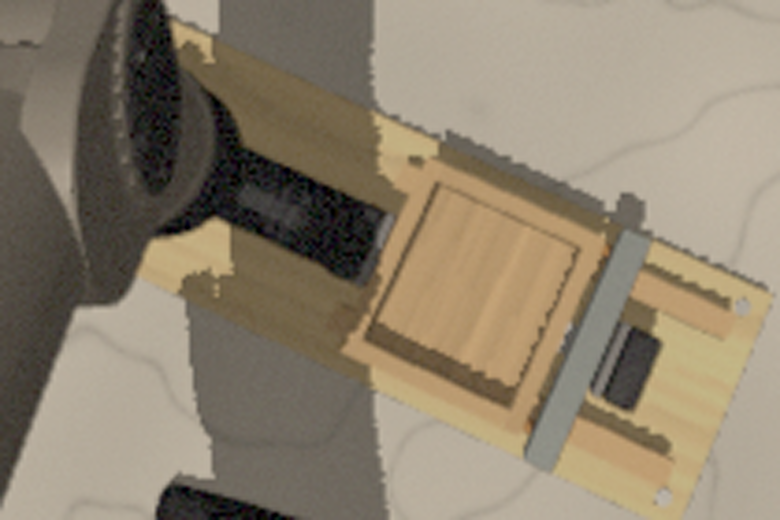

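Two strokes in, the jaw is nearly at the front and the drawer has been nudged. From here I'll squeeze slower.

>>> move_arm(steps=[0.5,0,0,0,0,0,0,0.35,0,0,0,0,0,0,0.2,0,0,0,0,0,0,0.1,0,0,0,0,0,0,0.05,0,0,0,0,0,0,0,0,0,0,0,0,0,0,0,0,0,0,0])

```text
invalid input
```

>>> move_arm(steps=[-0.05,0,0,0,0,0,0,-0.1,0,0,0,0,0,0,-0.15,0,0,0,0,0,0,-0.2,0,0,0,0,0,0,-0.2,0,0,0,0,0,0])

```text
t: 7.1
eef_pos: [0.4693, 0.1282, 0.1368]
tool_rot: [-0.001, 0.107, 0.994, -0.001]
contact_force: [-3.9, -8.4, 10.3]
gripper_width: 0.433
```

```bash
python3 look.py c
```

```text
7.2
```

View pics/tc.png

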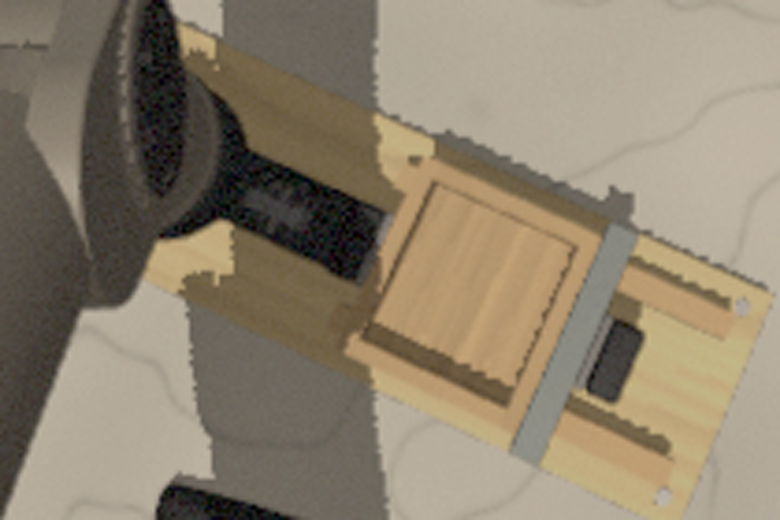

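View pics/sc.png

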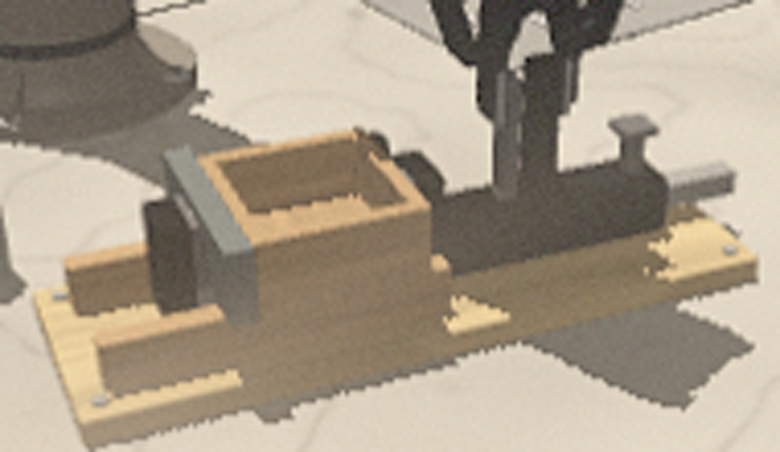

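>>> move_arm(steps=[-0.25,0,0,0,0,0,0,-0.3,0,0,0,0,0,0,-0.3,0,0,0,0,0,0,-0.3,0,0,0,0,0,0])

```text
t: 7.6
eef_pos: [0.4693, 0.1283, 0.1368]
tool_rot: [-0.001, 0.107, 0.994, -0.001]
contact_force: [-3.0, -8.7, 10.9]
gripper_width: 0.436
```

>>> move_arm(steps=[-0.35,0,0,0,0,0,0,-0.4,0,0,0,0,0,0,-0.4,0,0,0,0,0,0,-0.4,0,0,0,0,0,0], newtons=24)

```text
t: 8.0
eef_pos: [0.4693, 0.1284, 0.1369]
tool_rot: [-0.001, 0.107, 0.994, -0.001]
contact_force: [-3.8, -6.8, 12.2]
gripper_width: 0.431
```

```bash
python3 look.py d; python3 - <<'E'
from h import *
o,w=wrist();print(o["contact_force"],o["gripper_width"])
g=lambda a:np.uint8(255*(a/255.)**.5)
cv2.imwrite("pics/w3.png",cv2.resize(g(w["pixels"][:,:,::-1]),None,fx=1.5,fy=1.5))
a=cv2.imread("pics/tc.png").astype(int);b=cv2.imread("pics/td.png").astype(int)
print(abs(a-b)[:, 350:].mean())
E
```

```text
8.1
[-3.89114771 -7.28851848 11.5337706 ] 0.4343987015406686
1.190773703041145
```

View pics/w3.png

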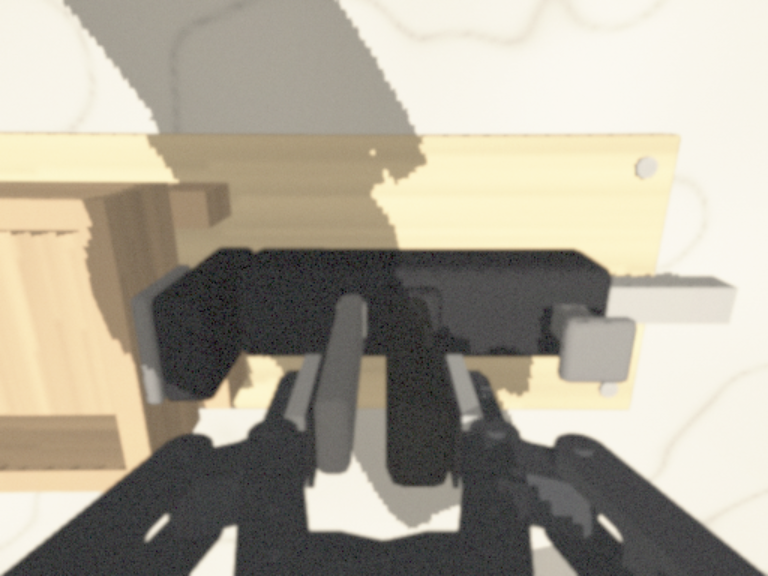

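View pics/td.png

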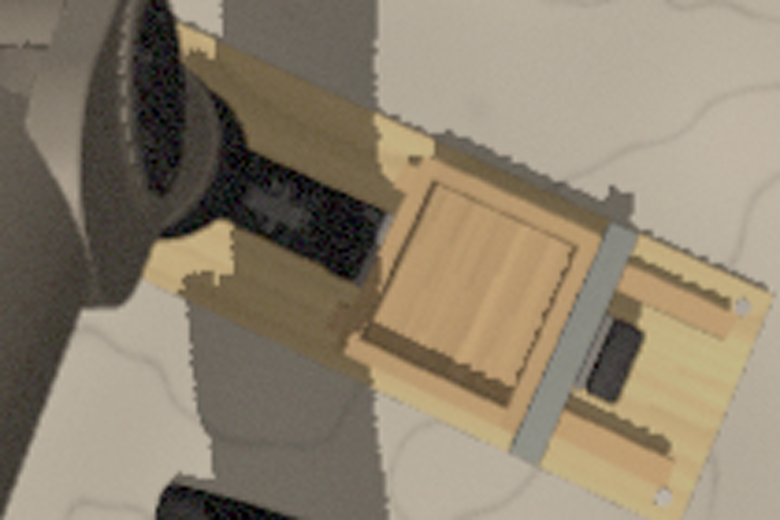

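The front looks flush and the trigger stalls 3–4 mm short of full travel, with no movement when the grip went from 20 to 24 N. I'll confirm with another gentle stroke, which should stall much earlier.

>>> move_arm(steps=[0.2,0,0,0,0,0,0,0.8,0,0,0,0,0,0,0.8,0,0,0,0,0,0,0.8,0,0,0,0,0,0])

```text
t: 8.55
eef_pos: [0.47, 0.1315, 0.1365]
tool_rot: [0.0, 0.106, 0.994, 0.0]
contact_force: [0.2, -0.0, 0.5]
gripper_width: 0.903
```

>>> move_arm(steps=[0.5,0,0,0,0,0,0,0.35,0,0,0,0,0,0,0.25,0,0,0,0,0,0,0.2,0,0,0,0,0,0,0.15,0,0,0,0,0,0,0.1,0,0,0,0,0,0])

```text
t: 9.15
eef_pos: [0.4685, 0.1242, 0.1364]
tool_rot: [-0.002, 0.109, 0.994, -0.004]
contact_force: [-6.0, -19.0, 14.9]
gripper_width: 0.551
```

>>> move_arm(steps=[0.05,0,0,0,0,0,0,0,0,0,0,0,0,0,-0.05,0,0,0,0,0,0,-0.1,0,0,0,0,0,0,-0.1,0,0,0,0,0,0])

```text
t: 9.65
eef_pos: [0.4686, 0.1243, 0.1366]
tool_rot: [-0.002, 0.109, 0.994, -0.004]
contact_force: [-5.8, -18.7, 17.6]
gripper_width: 0.531
```

It stalls at 45 mm with about 19 N net on the trigger, so the jaw is nipped tight at 13 N or more. I'll hold briefly, then let go and lift.

>>> move_arm(steps=[-0.1,0,0,0,0,0,0,-0.1,0,0,0,0,0,0,0.2,0,0,0,0,0,0,0.8,0,0,0,0,0,0,0.9,0,0,0,0,0,0,0.9,0,0,3,0,0,0,0.9,0,0,4,0,0,0,0.5,0,0,2,0,0,0])

```text
t: 10.45
eef_pos: [0.471, 0.1319, 0.2293]
tool_rot: [0.002, 0.106, 0.994, 0.001]
contact_force: [0.4, 0.1, 0.0]
gripper_width: 0.807
```

```bash
python3 look.py e;python3 - <<'E'
from h import *
print(status.get_obs()["eef_pos"],status.get_obs()["contact_force"])
E
```

```text
10.55
[0.47173853 0.1322473  0.22951617] [ 9.77997922e-01 -8.36394537e-04  3.91398890e-01]
```

View pics/se.png

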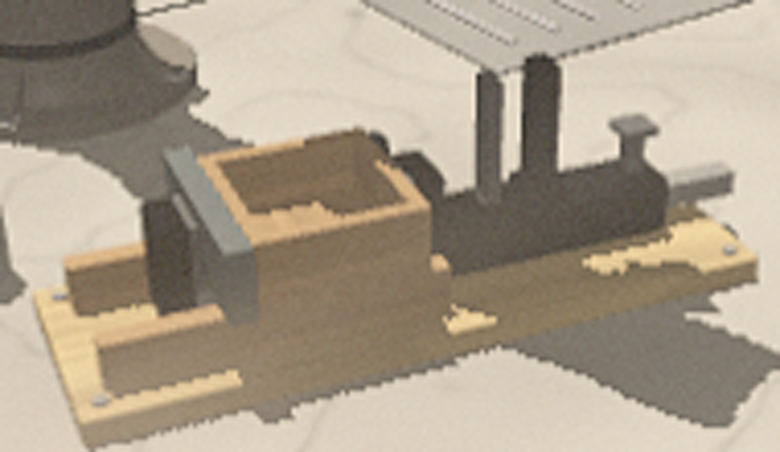

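>>> move_arm(steps=[-1,0.4,2.5,0,0,0,0,-1,0.5,2.5,0,0,0,0,-1,0.4,2.5,0,0,0,0,-1,0,0,-3.5,0,0,0,-1,0,0,-3,0,0,0,-1,0,0,0,0,0,0,-1,0,0,0,0,0,0])

```text
t: 11.25
eef_pos: [0.4823, 0.2057, 0.161]
tool_rot: [-0.001, 0.106, 0.994, -0.001]
contact_force: [0.7, -0.1, 0.2]
gripper_width: 0.001
```

```bash
python3 look.py f;python3 - <<'E'
from h import *
o,w=wrist();print(o["eef_pos"],o["contact_force"],o["gripper_width"])
g=lambda a:np.uint8(255*(a/255.)**.5)
cv2.imwrite("pics/w4.png",cv2.resize(g(w["pixels"][:,:,::-1]),None,fx=1.5,fy=1.5))
E
```

```text
11.35
[0.48348374 0.20606108 0.16250118] [-0.3515888   0.34957131  0.04008566] -0.003916494443481447
```

View pics/w4.png

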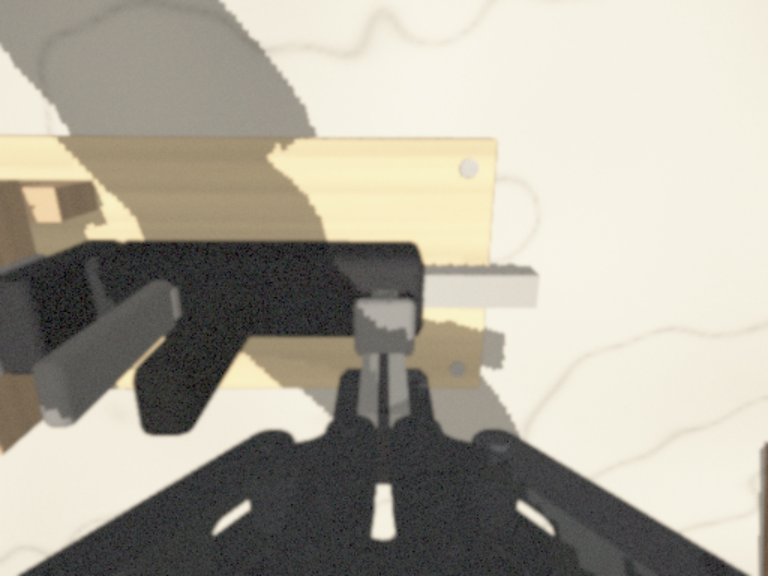

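View pics/sf.png

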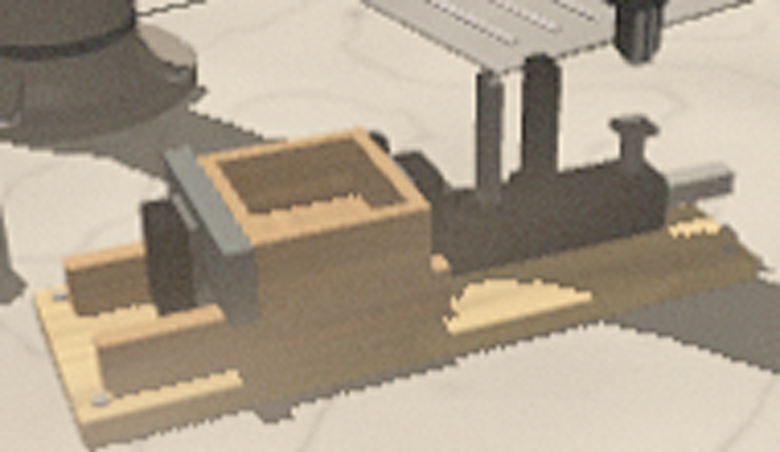

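>>> move_arm(steps=[-1,0.1,0,-2,0,0,0,-1,0,0,-1.6,0,0,0,-1,0,0,-1,0,0,0,-1,0,0,-0.8,0,0,0,-1,0,0,0,0,0,0])

```text
t: 11.9
eef_pos: [0.4843, 0.2061, 0.1081]
tool_rot: [0.0, 0.106, 0.994, 0.0]
contact_force: [-1.3, 0.2, 4.6]
gripper_width: -0.004
```

>>> move_arm(steps=[-1,0,0,-0.3,0,0,0,-1,0,0,0,0,0,0,-1,0,0,0,0,0,0,-1,0,0,0,0,0,0,-1,0,0,0,0,0,0,-1,0,0,0,0,0,0,-1,0,0,0,0,0,0,-1,0,0,0,0,0,0])

```text
t: 12.7
eef_pos: [0.4846, 0.2065, 0.1073]
tool_rot: [0.001, 0.107, 0.994, 0.001]
contact_force: [-6.5, -2.2, 25.5]
gripper_width: -0.004
```

```bash
python3 look.py g
```

```text
12.8
```

View pics/sg.png

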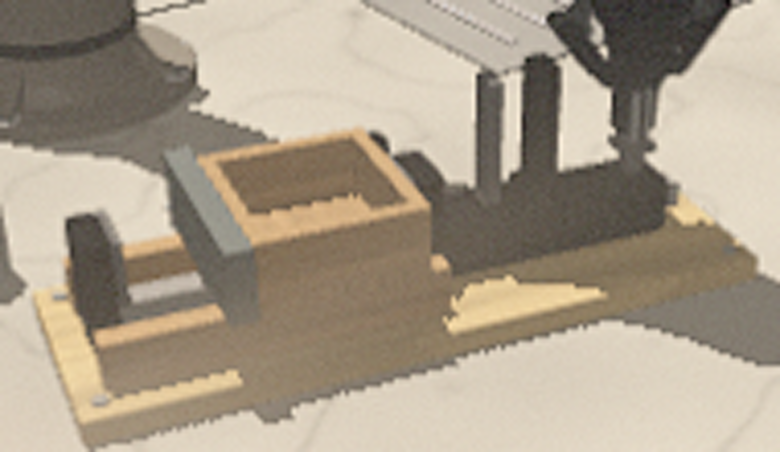

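View pics/tg.png

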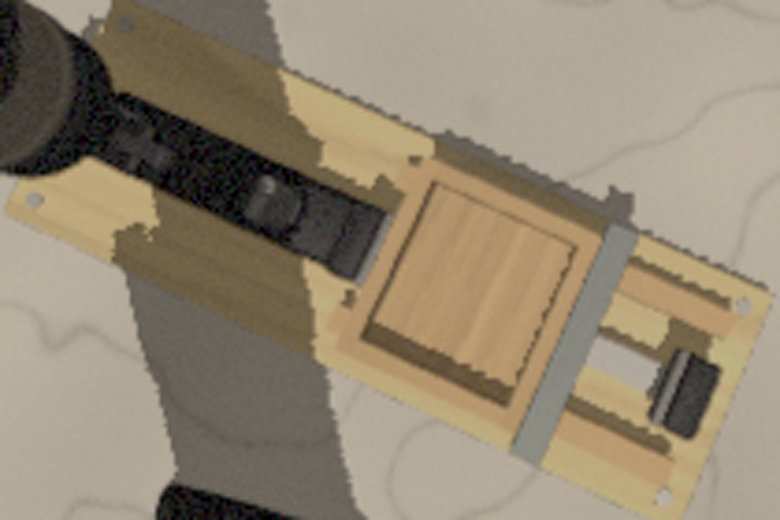

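The jaw has run back to its starting position and the front is still home. I'll hold a little longer, then lift clear.

>>> move_arm(steps=[-1,0,0,0,0,0,0,-1,0,0,0,0,0,0,-1,0,0,0,0,0,0,-1,0,0,0,0,0,0,-1,0,0,1.5,0,0,0,-1,0,0,3,0,0,0,-1,0,0,4,0,0,0,-1,0,0,4,0,0,0])

```text
t: 13.6
eef_pos: [0.4836, 0.2055, 0.231]
tool_rot: [0.0, 0.107, 0.994, 0.0]
contact_force: [1.0, 0.1, 0.3]
gripper_width: -0.004
```

>>> move_arm(steps=[-1,0,4,0,0,0,0,-1,0,4,0,0,0,0,-1,0,4,0,0,0,0,-1,0,0,0,0,0,0,-1,0,0,0,0,0,0])

```text
t: 14.1
eef_pos: [0.4835, 0.3267, 0.2295]
tool_rot: [0.0, 0.105, 0.994, 0.0]
contact_force: [0.7, -0.2, -0.7]
gripper_width: -0.001
```

```bash
python3 look.py h; python3 - <<'E'
from h import *
print(status.get_obs()["contact_force"])
r=cams.read_camera("top")
a=cv2.imread("pics/top0.png")[240:340,215:320];b=r["pixels"][240:340,215:320,::-1]
g=lambda a:np.uint8(255*(a/255.)**.6)
cv2.imwrite("pics/cmp.png",cv2.resize(g(np.hstack([a,b])),None,fx=3.7,fy=3.7,interpolation=cv2.INTER_CUBIC))
E
```

```text
14.2
[ 0.12613757 -1.05096503  0.25888786]
```

View pics/cmp.png

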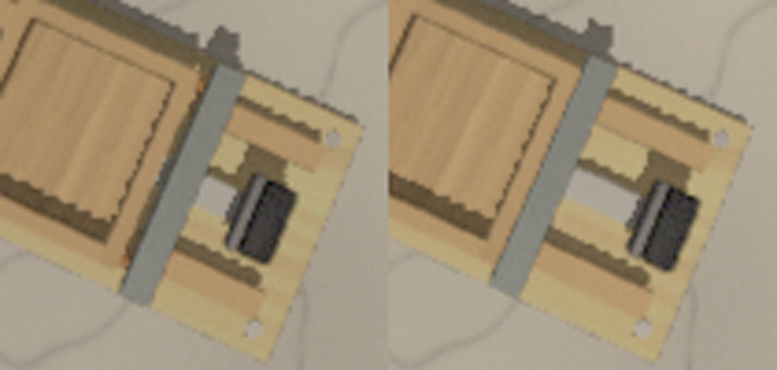

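View pics/sh.png

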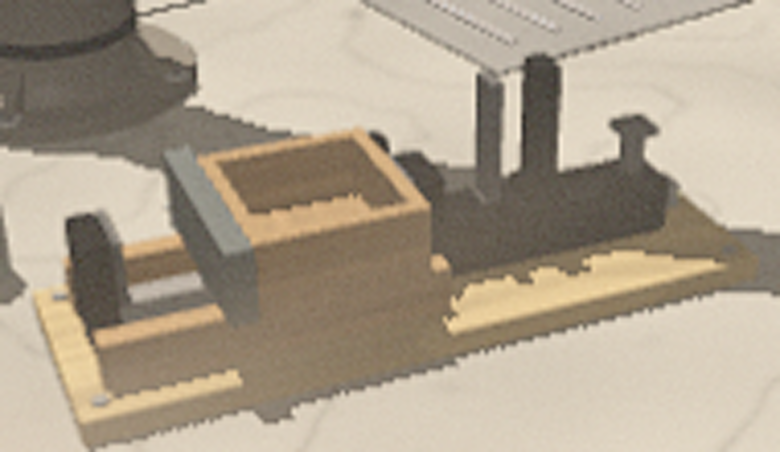

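```bash
python3 -c "
from station import order
print(order.hand_in())"
```

```text
the job is handed in; nothing more can be done
None
```

I pressed the drawer front home with the clamp trigger, let the trigger go, and held the release tab down until the jaw ran back open. The job was handed in at about 14 s of the 45 s allowed, and no verdict is reported.

- **Squeezing:** It took four trigger strokes. Two walked the jaw up, and the third closed the joint, stalling about 3 mm short of full trigger travel. The fourth was a confirming nip that stalled early, with about 19 N net on the trigger for at least half a second. That puts the jaw at roughly 13 N or more, and the grip limit of 24 N keeps it to about 30 N at most.
- **Release:** I pressed the tab to its stop (about 25 N read at the tool) for over a second, then lifted the arm clear.
- **Last pictures:** The front is flush with the box, where a visible gap showed at the start. The jaw stands even farther open than it did at the start, the trigger and tab are back at rest, and the drawer lies level on its rails. The force on the tool was close to zero. I didn't re-check the mug and knob in the last pictures, but the arm never went near them at their height.
- **Irregularities:** One move call, the slow lead-in to the third stroke, was refused because its list was malformed. The rest of that stroke ran without the lead-in and did no visible harm. The networks' trigger point in the scene camera was also wrong in one reading, so I set the clamp pose from the other points and corrected it from the wrist picture.

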